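Lay the tea tray

TASK

Lay the white tray for tea, as seen from the robot: stand the carton of tea in the middle of the tray's back edge with its long side along that edge, the single loose mandarin in the front left, and the dark mug upright in the front right with its handle pointing to the right, everything on the tray's flat floor. Then hang the red tea strainer in the mug's mouth, its bowl down inside and its handle resting on the rim and pointing to the front of the tray. Do not tip the mug over, and leave the other things where they stand.

Things in the scene. Friction and masses are not known exactly. Their poses are not given: they have to be found in the camera images.
- tray_floor (a point): Middle of the flat floor of a fixed square white tray (245 x 260 mm, corners cut off), 5 mm above the worktop. x points to its back edge (away from the robot within 0.45 rad), y to its left, square with its sides. The flat floor reaches 80 mm in +-x and +-y (in the cut corners |x| + |y| up to 120 mm); beyond, the rim slopes up to 23 mm above the worktop.
- tea: Small yellow-green carton of tea, a box 50 mm (x) x 72 mm (y, the long side) x 45 mm high. Origin: centre of its underside. 60 g.
- mug: Dark grey tapered mug, 106 mm high, rim 88 mm, foot 64 mm across, round about the axis through mug_mouth. Origin: on its underside, 19.5 mm from the axis towards the handle. The handle points along -y: a loop 13 to 16 mm thick in x, its top 30 to 60 mm from the origin at height 77 to 97 mm; pinch it across x from above at y = -47 mm, z = 85 mm. About 0.29 kg.
- mug_mouth (a point): Centre of the mug's mouth, at rim height (106 mm above the underside); axes as the mug's. The opening is 76 to 80 mm wide and narrows downwards by about 2 mm in each 10 mm.
- mandarin: The orange mandarin that lies alone on the worktop (others lie on the fruit plate), 57 mm across, 48 mm high, slightly flattened. Origin: centre of its underside. 105 g.
- strainer: Red tea strainer, 177 mm long: bowl 69 mm wide, 22 deep, centred at y = +45 mm; flat handle 12 mm wide (x), 19 to 25 mm above the underside, along -y to y = -86. Origin: at underside height, mid-length. 35 g, centre of mass at y = 38. Pinch the handle across x at y = -22. Hung in the mug, handle on the rim, it leans 0.28 rad, the bowl's underside about 32 mm below the rim.
- strainer_bowl (a point): Centre of the underside of the strainer's bowl; axes as the strainer's.
- cocoa: Bystander: small jar with brown lid, 62 mm across, 77 mm high. Origin: centre of its underside. Not to be disturbed.
- glass: Bystander: clear glass mug, 90 mm high, behind and to the right of the tray. Origin: underside, middle of its outline with handle. Not to be disturbed.
- kettle_base: Fixed: black round power base, 170 mm across, 20 mm high, to the right of the tray; on it stands a tall kettle, about 170 mm across and 260 mm high. Carry things round it, not through it. Origin: centre of its underside.
There are look-alikes about, which are no part of the job. What is shaped like the tea but blue, pink or purple is not meant.

How it is judged (in metres and radians):
At the end, for the whole second after the job is handed in: On the tray floor, from its middle: tea 32-78 mm behind, 25 sideways, 15 deg; mug axis 5-65 in front, 13-70 right, handle right (25 deg); mandarin 0-70 in front, 22-85 left; strainer bowl in the mug (9 mm off, 18-50 below rim, lean 25 deg), handle to front (30 deg); upright, still (x of tea in the frame of tray_floor between 0.032 and 0.078 m and y of tea in the frame of tray_floor between -0.025 and 0.025 m and z of each of tea, mug in the frame of tray_floor below 0.005 m and angle between each of tea, mug's own z axis and vertical below 0.07 rad and angle between the y axis of tea and the y axis of tray_floor, either way round below 0.26 rad and x of mug_mouth in the frame of tray_floor between -0.065 and -0.005 m and y of mug_mouth in the frame of tray_floor between -0.07 and -0.013 m and angle between the y axis of mug and the y axis of tray_floor, either way round below 0.45 rad and y of tray_floor in the frame of mug above 0.02 m and x of mandarin in the frame of tray_floor between -0.07 and 0 m and y of mandarin in the frame of tray_floor between 0.022 and 0.085 m and z of mandarin in the frame of tray_floor below 0.025 m and horizontal distance between strainer_bowl and mug_mouth below 0.009 m and z of strainer_bowl in the frame of mug_mouth between -0.05 and -0.018 m and angle between strainer's own z axis and vertical below 0.45 rad and angle between the y axis of strainer and the x axis of tray_floor, either way round below 0.65 rad and y of tea in the frame of strainer above 0.06 m and linear speed of each of tea, mug, mandarin, strainer below 0.02 m/s); the robot touches nothing.
It fails at once if the cocoa jar is moved more than 30 mm (distance of cocoa from where it was at the start of the episode above 0.03 m).
It fails at once if the clear glass mug is moved more than 30 mm (distance of glass from where it was at the start of the episode above 0.03 m).
It fails at once if the mug is tipped more than 45 degrees (angle between mug's own z axis and vertical above 0.785 rad).
It also fails if it takes over 122 s, if anything falls off the work surface, if the arm or the gripper's body presses on something with over 40 N, if the wrist force passes 120 N, or if a joint passes its speed limit or range.

ROBOT

A 6-joint arm with a two-finger parallel gripper is mounted at the origin on a cart in front of the work surface, level with it; the furniture and walls round the work are solid. World frame = base frame: x ahead of the robot, y to its left, z up, the work surface at z = 0. Lengths are in mm, angles in rad, forces in N, time in s.
With the tool pointing down it reaches from about 350 to 975 mm from the base axis. Payload 7.1 kg.
Tool frame: the origin (TCP) lies midway between the tips of the shut fingers; the grasp point (between the pads) lies 19 mm behind it; z points along the fingers, y is the line along which they close (so a half turn about z gives the same grasp; the last joint's range is limited). The gripper opens to 88 mm and grips with 3 to 60 N. Pads are 20 mm wide; open, the fingers measure 115 mm over their backs; the gripper's body (75 mm by 178 mm) begins 61 mm behind the grasp point.
Start: joints at [-1.169, 0.423, 1.63, -0, 1.089, -0.019], TCP at [255.322, -570.452, 222.675] pointing down, gripper open.
Joint ranges: [-3, 3], [-0.9, 2.11], [0.09, 2.58], [-1.31, 4.45], [0.11, 2.69], [-2.54, 2.54]. Speed limits (rad/s): [2.39, 2.39, 3.01, 3.14, 3.14, 3.14].

INTERFACE

Orientations are given as a rotation vector (axis times angle).
In Python, from workcell import ctrl gives the robot as it stands.
- The arm moves only by the shell command python3 -m inch 'ROWS' [OPENING]. ROWS is JSON, a list of rows, each an object with "xyz": the shift along the tool's x, y, z in mm, a list of three; "rot": the turn, a rotation vector about the tool's x, y, z in rad, a list of three. In form: [{"xyz": [dx, dy, dz], "rot": [ax, ay, az]}, ...]. A call has 1 to 12 rows; each row is the pose to reach, as a shift and turn from the pose commanded when the call began, along the tool's axes at that moment; what a row does not reach only later rows make up. A row lasts 1/12 s, in which the tool goes at most 41.7 mm and 7.16 degrees, less where a joint would pass 70% of its speed; a pose out of reach is approached as far as the arm can. A call with a gripper value outside its range is refused whole. OPENING is the closure in counts, from 0 (fully open) to 255 (shut), set as the call begins (- or left out, the last holds). The fingers move at their own pace and stop on an object; the grip force is fixed at half the most. Time passes only in rows, so rows that repeat a pose let the fingers close. It gives the time, the measured TCP pose, the force, the opening and the grip force at its end, in the units of the state.
- ctrl.get_obs(): the state, without advancing time (a new reading comes with each control period).
- ctrl.get_image(name): name is "scene" or "top" or "wrist"; returns the picture (384x512x3 uint8, red, green, blue); there is no depth.
- ctrl.camera_model(name): a dict with "fx", "fy", "cx", "cy" (pixels), "k1" (the pictures are not rectified: a ray, as slopes to the right and down, at radius r is drawn at 1 + k1 r^2 times it, then the intrinsics apply), "position" and "attitude" of the camera in the world. Camera axes: x right, y up, looking along -z (the intrinsics and any distortion apply to the point x, -y, -z); pixel columns grow to the right and rows downward; lengths in mm; the calibration is good to about 2 mm. A picture is of the moment at which its call begins: read the wrist's pose just before it. camera_model takes no time and is no camera call; for the wrist camera it gives the pose at the moment of the call.
- ctrl.close_job(): hands the job in; it is judged then, once.
The state is a dict: "t": time; "qpos": joint angles; "qvel": joint speeds; "joint_torque": joint torques, N m; "ee_pos": TCP position; "orientation": TCP orientation; "ft_force": force on the tool from outside, world axes, zero at the start; "moment": the same for the moment, N m; "width": finger opening in mm; "grasp_force": force on a finger pad.
Only numpy, scipy, OpenCV 4.12 (cv2) and the standard library are available. Lean on these libraries where they do the work, as an engineer would, in place of code of your own. Each camera call takes 0.05 s, during which the arm holds its last target. There are 200 camera calls.

## Working session

There is one attempt and no reset: what is moved stays moved. The work goes in short steps, Python scripts to look and compute and a shell command to move; the robot and the scene stay as the last step left them, time stands still between calls to the robot, and variables do not carry over. Pictures are saved under pics/ and viewed, at most 14 in all, crops included, and the job is handed in when it is done.

```bash
ls; mkdir -p pics
python3 - <<'E'
from workcell import ctrl
import cv2
for n in ("scene","top"):
    im=ctrl.get_image(n); cv2.imwrite(f"pics/{n}0.png",cv2.resize(im[:,:,::-1],(800,600),interpolation=cv2.INTER_CUBIC))
    print(n,ctrl.camera_model(n))
print(ctrl.camera_model("wrist")); print(ctrl.get_obs())
E
```

```text
pics
scene {'fx': 438.88591057306417, 'fy': 438.88591057306417, 'cx': 257.9212625493229, 'cy': 193.62883978930623, 'k1': -0.114848143593895, 'position': array([ 117.17507522, 1000.67837257, 1293.76243141]), 'attitude': array([ 0.20844339, -1.00365427, -2.5264997 ])}
top {'fx': 405.5633792737102, 'fy': 405.5633792737102, 'cx': 253.57804564925073, 'cy': 193.65009183800893, 'k1': -0.038189630919539544, 'position': array([ 355.16409164,  -45.0794588 , 1286.06207233]), 'attitude': array([ 0.1550149 , -0.12027659, -1.59636053])}
{'fx': 277.17636081466526, 'fy': 277.17636081466526, 'cx': 258.2098580404846, 'cy': 188.5821879064677, 'k1': -0.022443444830889368, 'position': array([ 329.7289662 , -536.7533177 ,  383.84682095]), 'attitude': array([-0.26692301,  0.17276972, -1.13972664])}
{'t': 0.1, 'qpos': array([-1.16900310e+00,  4.23747440e-01,  1.63060356e+00, -3.22148716e-05,
        1.08861206e+00, -1.89973078e-02]), 'qvel': array([ 0.00090176, -0.00096693, -0.00300177, -0.00049599, -0.00132488,
        0.00015878]), 'joint_torque': array([-8.97193404e-04, -5.45613706e+01, -2.74325001e+01,  6.45635021e-02,
        1.89168047e-02, -3.90729087e-05]), 'ee_pos': array([ 255.12159154, -570.00844047,  221.99397365]), 'orientation': array([-3.07100029e+00, -6.55853643e-01,  4.53305257e-04]), 'ft_force': array([0.20395778, 0.51871082, 0.23319665]), 'moment': array([-0.0436127 ,  0.02759181, -0.01519824]), 'grasp_force': 0.0, 'width': 88.0776071051143}
```

View pics/top0.png

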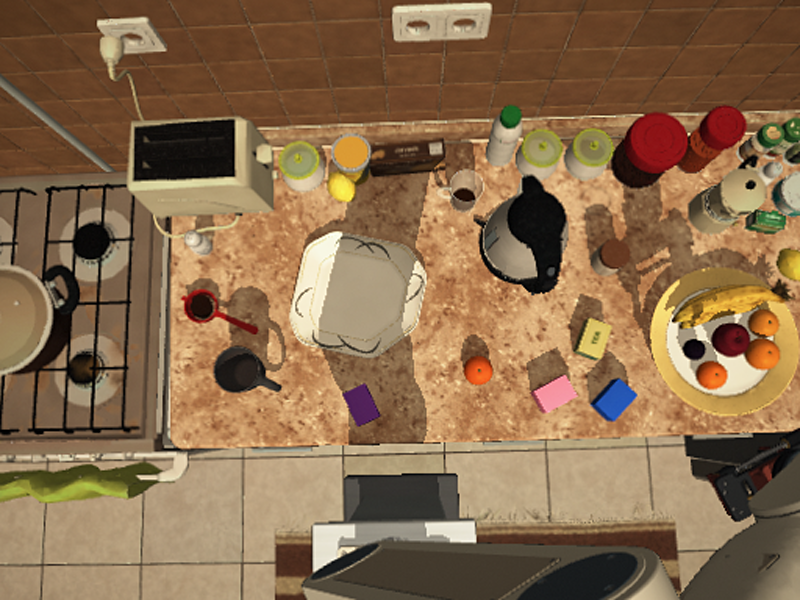

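View pics/scene0.png

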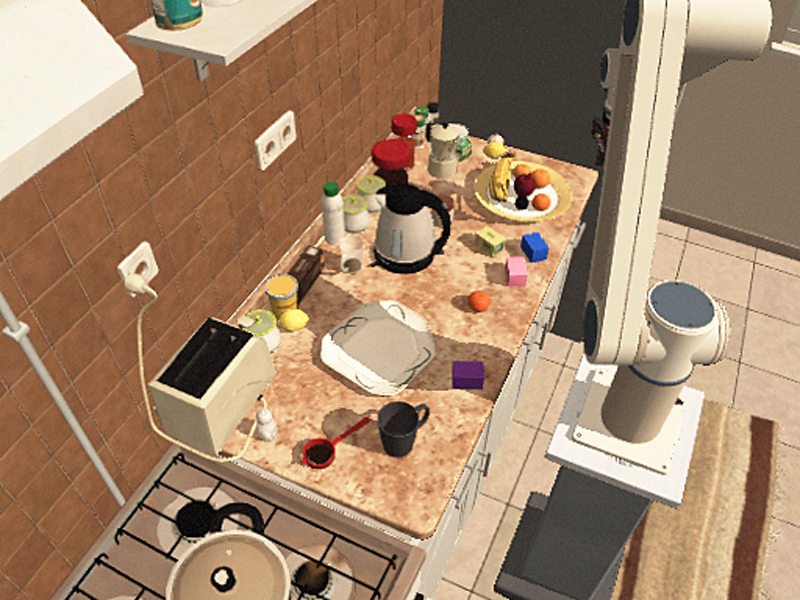

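Top view: tray near (358,295), tea (593,338), mandarin (478,370), mug (240,370) with its handle towards (278,387), strainer bowl (201,305) with its handle end at (255,330). I'll take enlarged crops next.

```bash
cat > h.py <<'E'
import numpy as np, cv2
from scipy.spatial.transform import Rotation as R
from workcell import ctrl
def K(m): return np.array([[m['fx'],0,m['cx']],[0,m['fy'],m['cy']],[0,0,1]]),np.array([m['k1'],0,0,0,0])
def world(m,uv,z):
    k,d=K(m); n=cv2.undistortPoints(np.array([[uv]],float),k,d)[0,0]
    r=R.from_rotvec(m['attitude']).apply([n[0],-n[1],-1]); p=np.array(m['position'])
    return p+r*(z-p[2])/r[2]
def pix(m,P):
    q=R.from_rotvec(m['attitude']).inv().apply(np.array(P,float)-m['position']); k,d=K(m)
    return cv2.projectPoints(np.array([[q[0],-q[1],-q[2]]]),np.zeros(3),np.zeros(3),k,d)[0].ravel()
def rel(P,o=None):
    "target TCP world pos in tool axes from current measured pose"
    ob=ctrl.get_obs(); return R.from_rotvec(ob['orientation']).inv().apply(np.array(P,float)-ob['ee_pos'])
E
python3 - <<'E'
import cv2
im=cv2.imread('pics/top0.png'); 
from h import *
im=ctrl.get_image("top")[:,:,::-1]; cv2.imwrite('pics/topraw.png',im)
a=cv2.resize(im[145:275,108:308],None,fx=4,fy=4,interpolation=cv2.INTER_CUBIC)
b=cv2.resize(im[170:270,285:415],None,fx=6,fy=6,interpolation=cv2.INTER_CUBIC)
cv2.imwrite('pics/a.png',a);cv2.imwrite('pics/b.png',b)
E
```

```text
(no output)
```

View pics/a.png

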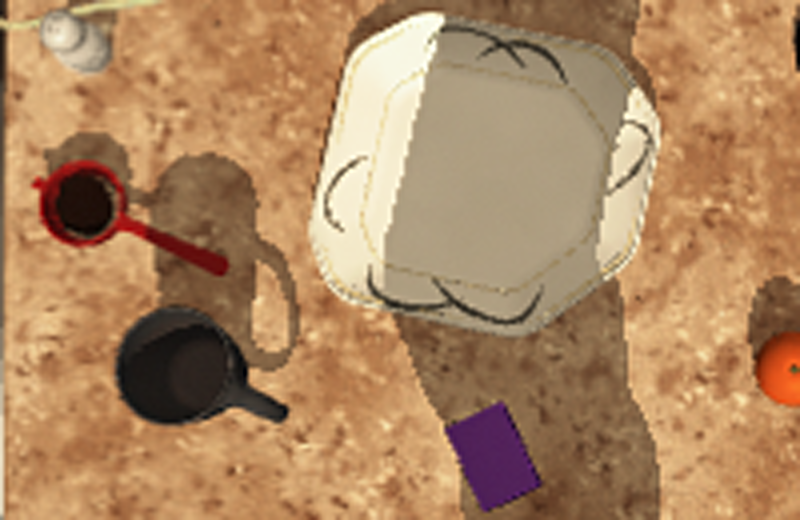

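View pics/b.png

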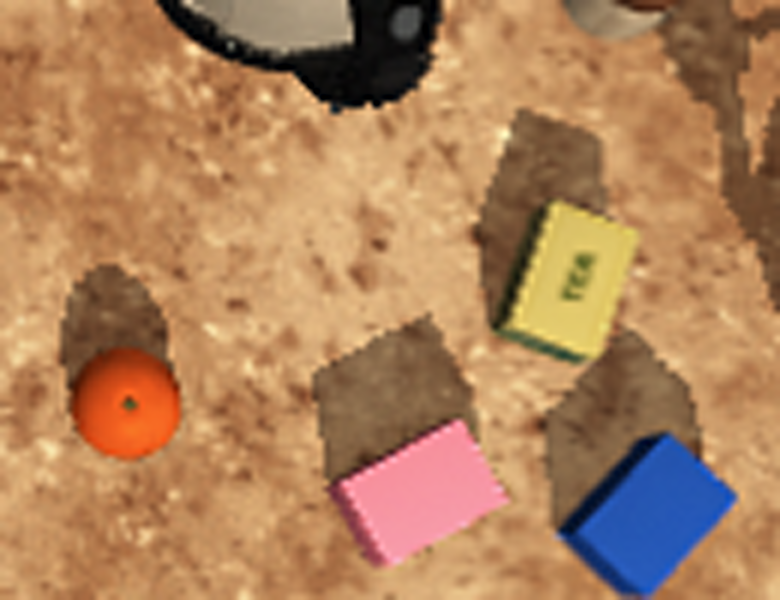

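```bash
cat > m1.py <<'E'
from h import *
m=ctrl.camera_model("top")
A=lambda u,v,z:world(m,(u/4+108-.375,v/4+145-.375),z)
B=lambda u,v,z:world(m,(u/6+285-.42,v/6+170-.42),z)
f=lambda d:np.round(d,1)
T=[A(u,v,23) for u,v in [(440,12),(600,45),(660,130),(632,262),(530,335),(350,302),(312,240),(350,50)]]
print('tray pts',[list(f(p[:2])) for p in T])
an=lambda a,b:np.arctan2(b[1]-a[1],b[0]-a[0])
print('tray ang',an(T[1],T[0])-np.pi/2,an(T[4],T[5])-np.pi/2,an(T[6],T[7]),an(T[3],T[2]))
yaw=np.mean([an(T[1],T[0])-np.pi/2,an(T[4],T[5])-np.pi/2,an(T[6],T[7]),an(T[3],T[2])])
c,s=np.cos(-yaw),np.sin(-yaw); L=np.array([[c*p[0]-s*p[1],s*p[0]+c*p[1]] for p in T]); print(f(L))
cx=(L[[0,1],0].mean()+L[[4,5],0].mean())/2; cy=(L[[2,3],1].mean()+L[[6,7],1].mean())/2
print('tray',yaw,f([c*cx+s*cy,-s*cx+c*cy]))
print('mug mouth',f(A(180.5,366,106)),'handle end',f(A(285,412,92)),an(A(180.5,366,106),A(285,412,92)))
b,e=A(84,203,23),A(225,267,22)
print('strainer',f(b),f(e),an(e,b),np.hypot(*(b-e)[:2]))
print('mandarin',f(B(126,404,26)))
C=[B(*p,45) for p in [(555,202),(638,233),(590,362),(502,328)]]
print('tea',f(np.mean(C,0)),an(C[3],C[0]),an(C[2],C[1]),np.hypot(*(C[0]-C[3])[:2]),np.hypot(*(C[0]-C[1])[:2]))
E
python3 m1.py
```

```text
tray pts [[np.float64(733.4), np.float64(91.8)], [np.float64(701.3), np.float64(-36.8)], [np.float64(629.8), np.float64(-82.4)], [np.float64(524.7), np.float64(-56.7)], [np.float64(469.8), np.float64(24.7)], [np.float64(499.9), np.float64(165.6)], [np.float64(550.0), np.float64(195.7)], [np.float64(704.2), np.float64(165.1)]]
tray ang -0.24463632380065725 -0.2105348545198389 -0.19602611119505733 -0.24032647647778552
[[694.9 251.7]
 [692.  119.1]
 [632.4  58.8]
 [524.2  60.7]
 [452.7 127.9]
 [450.9 272. ]
 [493.2 312.4]
 [650.3 316.6]]
tray -0.22288094149833473 [599.8  55.9]
mug mouth [447.  276.7 106. ] handle end [412.1 202.5  92. ] -2.009745209448341
strainer [585.7 379.2  23. ] [530.8 265.1  22. ] 1.1223528355529266 126.61005147531233
mandarin [ 436.9 -177.3   26. ]
tea [ 491.2 -405.7   45. ] -0.46581337807302475 -0.43114200434443367 71.51793967194794 44.78599785390292
```

Run:
```python
from h import *
m=ctrl.camera_model("top"); V=lambda u,v,z:np.round(world(m,(u*.64-.2,v*.64-.2),z),0)
print('kettle left/right/base-bottom',V(480,230,10),V(505,285,10),'handle',V(540,290,150),V(540,290,220),'cocoa top',V(613,253,77),'glass',V(465,190,80))
t=np.array([600,56]);y=-.22;c,s=np.cos(y),np.sin(y)
W=lambda a,b:np.round(t+[c*a-s*b,s*a+c*b],0)
print('tea goal',W(53,0),'mandarin',W(-35,55),'mugaxis',W(-35,-42),'mug pinch',W(-35,-108.5))
o=ctrl.get_obs(); print(R.from_rotvec(o['orientation']).as_matrix().round(3))
print('rel tea',rel([491,-406,160]).round(1))
```

```text
kettle left/right/base-bottom [ 729. -198.   10.] [ 611. -243.   10.] handle [ 571. -285.  150.] [ 558. -270.  220.] cocoa top [ 654. -448.   77.] glass [ 792. -164.   80.]
tea goal [652.  44.] mandarin [578. 117.] mugaxis [557.  23.] mug pinch [542. -42.]
[[ 0.913  0.408 -0.   ]
 [ 0.408 -0.913  0.001]
 [ 0.    -0.001 -1.   ]]
rel tea [282.3 -53.4  62.2]
```

```bash
python3 -m inch '[{"xyz":[282,-53,30],"rot":[0,0,0.87]},{"xyz":[282,-53,30],"rot":[0,0,0.87]},{"xyz":[282,-53,30],"rot":[0,0,0.87]},{"xyz":[282,-53,30],"rot":[0,0,0.87]},{"xyz":[282,-53,30],"rot":[0,0,0.87]},{"xyz":[282,-53,30],"rot":[0,0,0.87]},{"xyz":[282,-53,30],"rot":[0,0,0.87]},{"xyz":[282,-53,30],"rot":[0,0,0.87]},{"xyz":[282,-53,30],"rot":[0,0,0.87]},{"xyz":[282,-53,30],"rot":[0,0,0.87]}]' 0
python3 - <<'E'
from h import *
m=ctrl.camera_model("wrist"); im=ctrl.get_image("wrist"); print(m)
cv2.imwrite('pics/w1.png',cv2.resize(im[:,:,::-1],(800,600)))
hsv=cv2.cvtColor(im,cv2.COLOR_RGB2HSV); k=cv2.inRange(hsv,(22,70,60),(45,255,255))
n,l,s,c=cv2.connectedComponentsWithStats(k); 
for i in range(1,n):
  if s[i,4]>300: print(s[i],c[i],world(m,c[i],45).round(1))
print(rel([491,-406,25]).round(1),ctrl.get_obs()['qpos'].round(2))
E
```

```text
t: 0.98
ee_pos: [491.1, -406.4, 192.2]
orientation: [-3.064, 0.695, 0.002]
ft_force: [0.8, 0.4, -0.1]
width: 87.9
grasp_force: 0.0
{'fx': 277.17636081466526, 'fy': 277.17636081466526, 'cx': 258.2098580404846, 'cy': 188.5821879064677, 'k1': -0.022443444830889368, 'position': array([ 564.8657178 , -441.83561574,  354.02438737]), 'attitude': array([-0.19162879,  0.30292774, -1.99803267])}
[ 342    0  155  206 5279] [375.94885395 126.63269559] [ 486.8 -547.9   45. ]
[ 385   22   90   69 1159] [424.2433132   57.84641933] [ 531.9 -615.8   45. ]
[ 236  139   43   68 2614] [257.59563887 171.01836266] [ 497.5 -409.1   45. ]
[  0.2  -1.3 167.5] [-0.71  0.47  1.62 -0.    1.04  1.31]
```

View pics/w1.png

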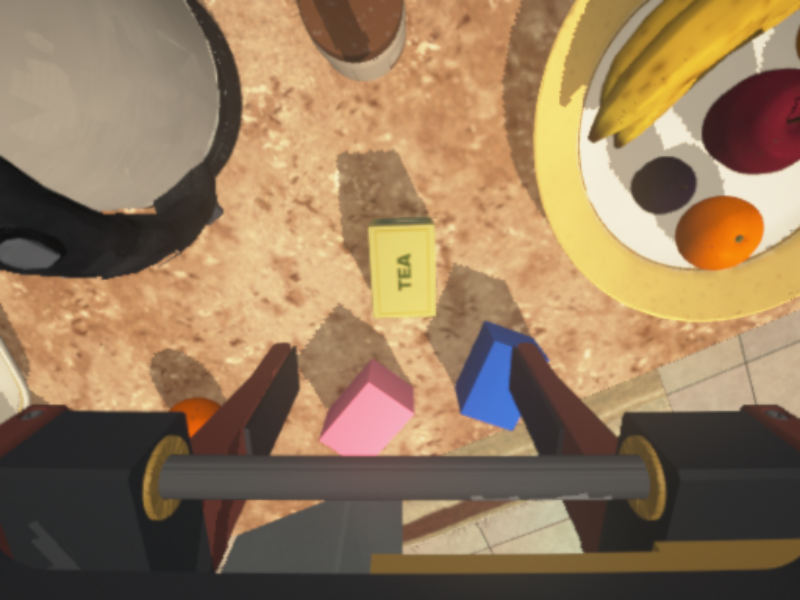

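The tea's top face spans (369,227) to (437,316), centred at (403,271), and sits midway between the fingers. Its world position is about (494,-407), and the neighbouring boxes are clear.

```bash
python3 -m inch '[{"xyz":[3,0,40]},{"xyz":[3,0,80]},{"xyz":[3,0,120]},{"xyz":[3,0,155]},{"xyz":[3,0,182]},{"xyz":[3,0,182]},{"xyz":[3,0,182]}]' 0 && python3 -m inch '[{"xyz":[0,0,0]},{"xyz":[0,0,0]},{"xyz":[0,0,0]},{"xyz":[0,0,0]},{"xyz":[0,0,0]},{"xyz":[0,0,0]},{"xyz":[0,0,0]},{"xyz":[0,0,0]}]' 255
python3 - <<'E'
from h import *
for P in ([400,-330,110],[430,-120,110],[652,44,110]): print(rel(P).round(0))
E
```

```text
[-115.  -30.   83.]
[-179. -233.   83.]
[ -49. -477.   82.]$[0]: bad value
```

```bash
python3 -m inch '[{"xyz":[3,0,40],"rot":[0,0,0]},{"xyz":[3,0,80],"rot":[0,0,0]},{"xyz":[3,0,120],"rot":[0,0,0]},{"xyz":[3,0,155],"rot":[0,0,0]},{"xyz":[3,0,182],"rot":[0,0,0]},{"xyz":[3,0,182],"rot":[0,0,0]},{"xyz":[3,0,182],"rot":[0,0,0]}]' 0 && python3 -m inch '[{"xyz":[0,0,0],"rot":[0,0,0]},{"xyz":[0,0,0],"rot":[0,0,0]},{"xyz":[0,0,0],"rot":[0,0,0]},{"xyz":[0,0,0],"rot":[0,0,0]},{"xyz":[0,0,0],"rot":[0,0,0]},{"xyz":[0,0,0],"rot":[0,0,0]}]' 255
python3 - <<'E'
from h import *
for P in ([400,-330,110],[430,-120,110],[652,44,110]): print(rel(P).round(0))
E
```

```text
t: 1.62
ee_pos: [491.9, -408.7, 9.8]
orientation: [-3.061, 0.701, 0.004]
ft_force: [-0.1, 0.3, -0.2]
width: 88.0
grasp_force: 0.0
t: 2.12
ee_pos: [494.2, -408.4, 11.5]
orientation: [3.062, -0.699, 0.002]
ft_force: [-0.2, 1.0, 0.4]
width: 51.5
grasp_force: 0.3
[-119.  -30.  -99.]
[-183. -232.  -99.]
[ -54. -476.  -99.]
```

```bash
python3 -m inch '[{"xyz":[0,0,0],"rot":[0,0,0]},{"xyz":[0,0,0],"rot":[0,0,0]},{"xyz":[0,0,0],"rot":[0,0,0]},{"xyz":[0,0,-30],"rot":[0,0,0]},{"xyz":[0,0,-65],"rot":[0,0,0]},{"xyz":[0,0,-100],"rot":[0,0,0]},{"xyz":[-30,-10,-120],"rot":[0,0,-0.1]},{"xyz":[-70,-20,-120],"rot":[0,0,-0.2]},{"xyz":[-105,-30,-120],"rot":[0,0,-0.3]},{"xyz":[-119,-60,-120],"rot":[0,0,-0.4]},{"xyz":[-130,-95,-120],"rot":[0,0,-0.5]},{"xyz":[-142,-130,-120],"rot":[0,0,-0.6]}]' 255
python3 - <<'E'
from h import *
for P in ([430,-120,110],[652,44,130]): print(rel(P).round(0))
E
```

```text
t: 3.12
ee_pos: [421.6, -228.4, 130.9]
orientation: [3.132, 0.241, 0.001]
ft_force: [1.6, 1.0, -0.2]
width: 50.3
grasp_force: 29.7
[  25. -106.   21.]
[ 269. -234.    1.]
```

```bash
python3 -m inch '[{"xyz":[8,-36,0],"rot":[0,0,-0.11]},{"xyz":[18,-72,0],"rot":[0,0,-0.22]},{"xyz":[40,-105,0],"rot":[0,0,-0.33]},{"xyz":[75,-122,0],"rot":[0,0,-0.44]},{"xyz":[108,-140,0],"rot":[0,0,-0.55]},{"xyz":[141,-158,0],"rot":[0,0,-0.66]},{"xyz":[175,-177,0],"rot":[0,0,-0.77]},{"xyz":[205,-195,0],"rot":[0,0,-0.88]},{"xyz":[235,-214,0],"rot":[0,0,-1.0]},{"xyz":[258,-228,0],"rot":[0,0,-1.1]},{"xyz":[269,-234,0],"rot":[0,0,-1.2]},{"xyz":[269,-234,0],"rot":[0,0,-1.2]}]' 255
python3 - <<'E'
from h import *
print(rel([652,44,16]).round(1))
m=ctrl.camera_model("top"); im=ctrl.get_image("top"); 
cv2.imwrite('pics/t2.png',cv2.resize(im[110:290,100:340,::-1],None,fx=3.3,fy=3.3))
E
```

```text
t: 4.12
ee_pos: [655.0, 44.4, 130.4]
orientation: [2.446, 1.971, 0.002]
ft_force: [0.1, -0.4, -1.5]
width: 50.1
grasp_force: 29.7
[ -1.1  -3.  114.4]
```

View pics/t2.png

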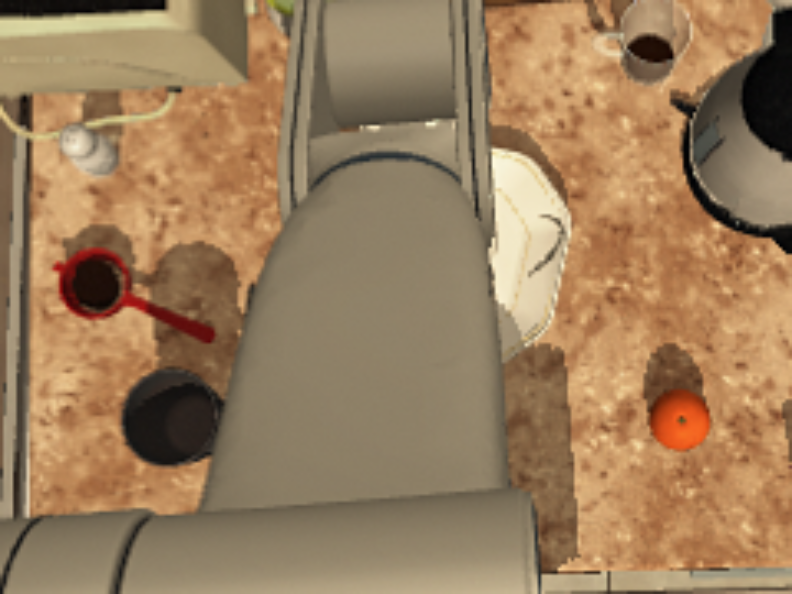

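```bash
python3 -m inch '[{"xyz":[0,-7,30],"rot":[0,0,0]},{"xyz":[0,-7,60],"rot":[0,0,0]},{"xyz":[0,-7,85],"rot":[0,0,0]},{"xyz":[0,-7,103],"rot":[0,0,0]},{"xyz":[0,-7,109],"rot":[0,0,0]},{"xyz":[0,-7,114],"rot":[0,0,0]},{"xyz":[0,-7,114],"rot":[0,0,0]},{"xyz":[0,-7,114],"rot":[0,0,0]}]' 255
```

```text
t: 4.83
ee_pos: [646.5, 43.3, 17.8]
orientation: [2.453, 1.961, 0.001]
ft_force: [0.0, 0.2, -1.1]
width: 50.3
grasp_force: 29.8
```

```bash
python3 -m inch '[{"xyz":[0,0,1],"rot":[0,0,0]},{"xyz":[0,0,2],"rot":[0,0,0]},{"xyz":[0,0,2],"rot":[0,0,0]}]' 255;  python3 -m inch '[{"xyz":[0,0,0],"rot":[0,0,0]},{"xyz":[0,0,0],"rot":[0,0,0]},{"xyz":[0,0,0],"rot":[0,0,0]},{"xyz":[0,0,0],"rot":[0,0,0]},{"xyz":[0,0,-10],"rot":[0,0,0]},{"xyz":[0,0,-30],"rot":[0,0,0]},{"xyz":[0,0,-60],"rot":[0,0,0]},{"xyz":[0,0,-100],"rot":[0,0,0]},{"xyz":[0,0,-140],"rot":[0,0,0]},{"xyz":[0,0,-140],"rot":[0,0,0]}]' 64
python3 - <<'E'
from h import *
print(rel([437,-177,130]).round(1))
m=ctrl.camera_model("wrist"); im=ctrl.get_image("wrist")
cv2.imwrite('pics/w2.png',im[:,:,::-1])
hsv=cv2.cvtColor(im,cv2.COLOR_RGB2HSV); k=cv2.inRange(hsv,(22,100,60),(45,255,255))
n,l,s,c=cv2.connectedComponentsWithStats(k); 
for i in range(1,n):
  if s[i,4]>300: print(s[i],c[i],world(m,c[i],50).round(1),cv2.minAreaRect(np.argwhere(l==i)[:,::-1].astype(np.float32)))
E
```

```text
t: 5.08
ee_pos: [646.9, 43.5, 16.5]
orientation: [2.452, 1.963, 0.002]
ft_force: [-1.5, -1.9, 9.8]
width: 50.3
grasp_force: 29.8
t: 5.92
ee_pos: [651.1, 44.2, 163.6]
orientation: [2.446, 1.959, 0.017]
ft_force: [1.2, 0.2, 1.2]
width: 65.6
grasp_force: 0.0
[-262.7 -161.1   30.7]
[442   0  70  46 779] [470.40179718  29.06033376] [873.2 145.8  50. ] ((472.3171081542969, 27.112773895263672), (77.72728729248047, 30.661823272705078), 24.65589714050293)
[ 383   70  109   89 4977] [428.61080972 108.60136628] [831.5  83.1  50. ] ((433.3990173339844, 107.29429626464844), (97.1489486694336, 77.48600006103516), 16.557071685791016)
[ 229  154   47   66 2907] [253.07395941 185.875473  ] [647.4  44.3  50. ] ((252.7548828125, 186.19363403320312), (64.70478057861328, 46.03561019897461), 88.56790161132812)
```

View pics/w2.png

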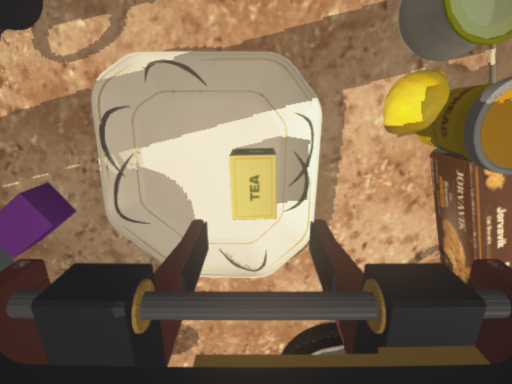

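The tea stands upright at (253,186), and the whole tray is visible: left edge x≈95, right edge ≈320, top ≈52, bottom ≈275. I'll cross-check the tray centre from this view.

Run:
```python
from h import *
m=ctrl.camera_model("wrist")
t=np.array([600,56]);y=-.22;c,s=np.cos(y),np.sin(y)
def loc(u,v,z):
    d=world(m,(u,v),z)[:2]-t; return np.round([c*d[0]+s*d[1],-s*d[0]+c*d[1]],1)
for p in [(92,85),(99,190),(321,98),(319,185),(140,53),(268,51),(196,277),(270,271)]: print(p,loc(*p,23))
print('floor line');
for p in [(131,120),(136,190),(287,115),(286,180),(155,91),(255,91)]: print(p,loc(*p,5))
print('tea corners',[loc(*p,50) for p in [(231,157),(275,156),(277,219),(233,221)]])
```

```text
(92, 85) [-116.9   98.8]
(99, 190) [-128.   -13.2]
(321, 98) [117.2  85.9]
(319, 185) [121.2  -7.8]
(140, 53) [-64.3 128.3]
(268, 51) [ 62. 130.]
(196, 277) [ -25.5 -127.9]
(270, 271) [  67.3 -119.6]
floor line
(131, 120) [-89.2  62.9]
(136, 190) [-94.  -18.9]
(287, 115) [84.5 68. ]
(286, 180) [85.7 -6.8]
(155, 91) [-59.2  93.4]
(255, 91) [49.1 93.2]
tea corners [array([25.1, 29.3]), array([68.8, 30.3]), array([ 72.2, -37.5]), array([ 25.3, -39.7])]
```

```bash
python3 -m inch '[{"xyz":[-35,-21,0],"rot":[0,0,0]},{"xyz":[-70,-42,0],"rot":[0,0,0]},{"xyz":[-105,-64,10],"rot":[0,0,0]},{"xyz":[-140,-85,10],"rot":[0,0,0]},{"xyz":[-175,-107,20],"rot":[0,0,0]},{"xyz":[-210,-128,25],"rot":[0,0,0]},{"xyz":[-240,-147,28],"rot":[0,0,0]},{"xyz":[-263,-161,31],"rot":[0,0,0]},{"xyz":[-263,-161,31],"rot":[0,0,0]},{"xyz":[-263,-161,31],"rot":[0,0,0]}]' 0
cat > m2.py <<'E'
from h import *
m=ctrl.camera_model("wrist"); im=ctrl.get_image("wrist")
hsv=cv2.cvtColor(im,cv2.COLOR_RGB2HSV); k=cv2.inRange(hsv,(3,180,80),(16,255,255))
n,l,s,c=cv2.connectedComponentsWithStats(k); 
for i in range(1,n):
  if s[i,4]>300: cc=s[i,:2]+s[i,2:4]/2-.5; P=world(m,cc,24); print(s[i],cc,P.round(1),rel([P[0],P[1],6]).round(1))
print(m['position'])
E
python3 m2.py
```

```text
t: 6.8
ee_pos: [430.3, -178.2, 123.1]
orientation: [-2.454, -1.96, 0.001]
ft_force: [1.4, -0.2, -0.2]
width: 87.8
grasp_force: 0.0
[ 238  157   58   58 2571] [266.5 185.5] [ 439.1 -176.4   24. ] [  3.    7.2 117.4]
[448.3948283  -98.41308943 285.0058221 ]
```

```bash
python3 -m inch '[{"xyz":[3,6,15],"rot":[0,0,0]},{"xyz":[3,6,30],"rot":[0,0,0]},{"xyz":[3,6,50],"rot":[0,0,0]},{"xyz":[3,6,50],"rot":[0,0,0]},{"xyz":[3,6,50],"rot":[0,0,0]}]' 0; python3 -c "
from h import *
print(rel([438,-176.5,6]).round(1))"; python3 m2.py
```

```text
t: 7.27
ee_pos: [438.3, -175.0, 73.0]
orientation: [-2.449, -1.965, 0.002]
ft_force: [-0.5, 0.4, -0.1]
width: 87.9
grasp_force: 0.0
[-1.6  0.2 67. ]
[ 225  175   70   69 3756] [259.5 209. ] [ 439.  -176.5   24. ] [-1.   0.5 67.8]
[456.09263487 -95.14885898 234.9460258 ]
```

```bash
python3 -m inch '[{"xyz":[-1,0,30],"rot":[0,0,0]},{"xyz":[-1,0,55],"rot":[0,0,0]},{"xyz":[-1,0,67],"rot":[0,0,0]},{"xyz":[-1,0,67],"rot":[0,0,0]},{"xyz":[-1,0,67],"rot":[0,0,0]}]' 0; python3 -m inch '[{"xyz":[0,0,0],"rot":[0,0,0]},{"xyz":[0,0,0],"rot":[0,0,0]},{"xyz":[0,0,0],"rot":[0,0,0]},{"xyz":[0,0,0],"rot":[0,0,0]},{"xyz":[0,0,0],"rot":[0,0,0]},{"xyz":[0,0,0],"rot":[0,0,0]},{"xyz":[0,0,0],"rot":[0,0,0]},{"xyz":[0,0,-15],"rot":[0,0,0]},{"xyz":[0,0,-35],"rot":[0,0,0]},{"xyz":[0,0,-70],"rot":[0,0,0]},{"xyz":[0,0,-70],"rot":[0,0,0]},{"xyz":[0,0,-70],"rot":[0,0,0]}]' 255;  python3 -c "
from h import *
print(rel([578,117,76]).round(1))"
```

```text
t: 7.73
ee_pos: [438.6, -176.9, 7.2]
orientation: [2.452, 1.965, 0.0]
ft_force: [-0.1, -0.4, 0.3]
width: 87.7
grasp_force: 0.0
t: 8.73
ee_pos: [439.1, -177.5, 78.0]
orientation: [2.449, 1.962, 0.003]
ft_force: [-0.0, 0.5, -1.9]
width: 54.6
grasp_force: 30.0
[317.7  71.2   2.1]
```

```bash
python3 -m inch '[{"xyz":[32,7,0],"rot":[0,0,0]},{"xyz":[70,15,0],"rot":[0,0,0]},{"xyz":[108,24,0],"rot":[0,0,0]},{"xyz":[145,32,0],"rot":[0,0,0]},{"xyz":[182,40,0],"rot":[0,0,0]},{"xyz":[220,49,0],"rot":[0,0,0]},{"xyz":[255,57,0],"rot":[0,0,0]},{"xyz":[285,64,0],"rot":[0,0,0]},{"xyz":[307,69,0],"rot":[0,0,0]},{"xyz":[318,71,0],"rot":[0,0,0]},{"xyz":[318,71,10],"rot":[0,0,0]},{"xyz":[318,71,30],"rot":[0,0,0]}]' 255; python3 -m inch '[{"xyz":[0,0,0],"rot":[0,0,0]},{"xyz":[0,0,0],"rot":[0,0,0]}]' 255; python3 -c "
from h import *
print(rel([578,117,12]).round(1))"
```

```text
t: 9.73
ee_pos: [577.3, 117.8, 46.7]
orientation: [2.45, 1.965, 0.003]
ft_force: [-0.0, -0.1, -1.0]
width: 55.0
grasp_force: 30.0
t: 9.9
ee_pos: [574.4, 116.2, 44.8]
orientation: [-2.451, -1.962, 0.007]
ft_force: [-0.0, -0.1, -1.0]
width: 54.6
grasp_force: 30.0
[ 1.6  3.5 32.7]
```

```bash
python3 -m inch '[{"xyz":[1,3,12],"rot":[0,0,0]},{"xyz":[1,3,25],"rot":[0,0,0]},{"xyz":[1,3,33],"rot":[0,0,0]},{"xyz":[1,3,33],"rot":[0,0,0]},{"xyz":[1,3,33],"rot":[0,0,0]}]' 255; python3 -m inch '[{"xyz":[0,0,0],"rot":[0,0,0]},{"xyz":[0,0,0],"rot":[0,0,0]},{"xyz":[0,0,0],"rot":[0,0,0]},{"xyz":[0,0,-10],"rot":[0,0,0]},{"xyz":[0,0,-40],"rot":[0,0,0]},{"xyz":[0,0,-80],"rot":[0,0,0]},{"xyz":[0,0,-120],"rot":[0,0,0]},{"xyz":[0,0,-160],"rot":[0,0,0]},{"xyz":[0,0,-160],"rot":[0,0,0]},{"xyz":[0,0,-160],"rot":[0,0,0]}]' 60;  python3 -c "
from h import *
print(rel([419,217,170]).round(1))"; python3 m2.py
```

```text
t: 10.32
ee_pos: [579.4, 117.9, 12.9]
orientation: [-2.452, -1.963, 0.002]
ft_force: [-0.6, 0.4, -0.6]
width: 55.0
grasp_force: 30.0
t: 11.15
ee_pos: [581.7, 118.5, 177.5]
orientation: [2.449, 1.962, 0.009]
ft_force: [-0.2, 0.2, -0.2]
width: 67.3
grasp_force: 0.0
[  60.6 -180.3    6.5]
[172   9  19  47 394] [181.  32.] [538.9 283.2  24. ] [151.7 -76.8 169.3]
[ 239  159   40   42 1228] [258.5 179.5] [582.2 113.5  24. ] [ -4.4   2.6 169.3]
[598.21276949 198.31276899 339.59604695]
```

```bash
python3 -m inch '[{"xyz":[12,-36,0],"rot":[0,0,0.1]},{"xyz":[24,-72,0],"rot":[0,0,0.2]},{"xyz":[36,-108,0],"rot":[0,0,0.227]},{"xyz":[48,-144,0],"rot":[0,0,0.227]},{"xyz":[58,-172,0],"rot":[0,0,0.227]},{"xyz":[61,-180,0],"rot":[0,0,0.227]},{"xyz":[61,-180,0],"rot":[0,0,0.227]},{"xyz":[61,-180,0],"rot":[0,0,0.227]}]' 80
python3 - <<'E'
from h import *
print(rel([419,217,66]).round(1), ctrl.get_obs()['ee_pos'])
im=ctrl.get_image("wrist"); cv2.imwrite('pics/w3.png',cv2.resize(im[:,:,::-1],(800,600)))
E
```

```text
t: 11.87
ee_pos: [417.7, 216.9, 173.2]
orientation: [2.657, 1.675, -0.001]
ft_force: [0.6, -0.0, 0.4]
width: 60.1
grasp_force: 0.0
[  0.7   1.2 107.2] [417.68726508 216.91997613 173.15672769]
```

View pics/w3.png

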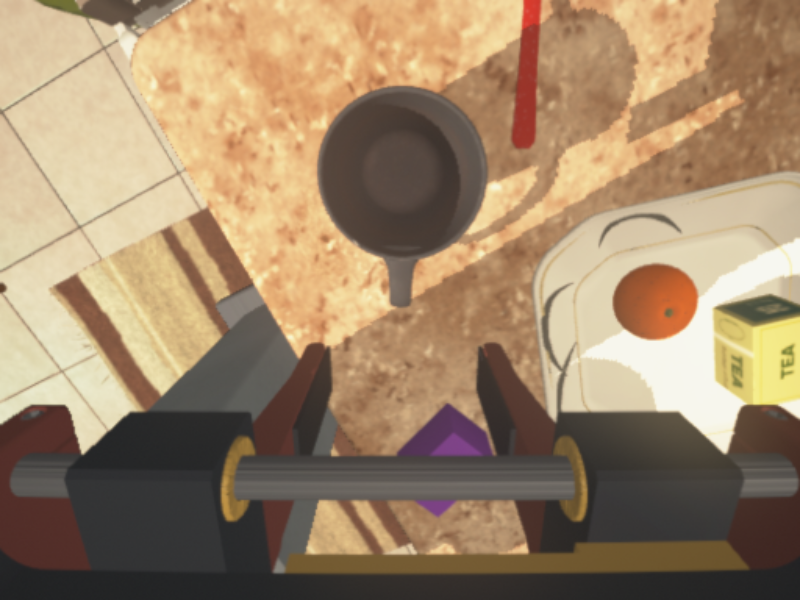

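The mug's mouth is centred at (402,172) and its handle runs down to (400,305), which matches the closing direction.

Run:
```python
from h import *
m=ctrl.camera_model("wrist"); V=lambda u,v,z:world(m,(u*.64-.18,v*.64-.18),z)
a=V(402.5,172,106); b=V(401,298,90); h=np.arctan2(*(b-a)[1::-1]); print(a.round(1),b.round(1),h)
g=a[:2]+66.5*np.array([np.cos(h),np.sin(h)]); print(g,rel([*g,66]).round(1)); print(V(400,306,88))
```

```text
[450.8 285.6 106. ] [418.7 220.5  90. ] -2.029752417743949
[421.34479685 225.95213543] [  9.6  -1.3 107.3]
[415.63277993 215.62505121  88.        ]
```

```bash
python3 -m inch '[{"xyz":[8,-1,0],"rot":[0,0,0]},{"xyz":[8,-1,35],"rot":[0,0,0]},{"xyz":[8,-1,70],"rot":[0,0,0]},{"xyz":[8,-1,95],"rot":[0,0,0]},{"xyz":[8,-1,107],"rot":[0,0,0]},{"xyz":[8,-1,107],"rot":[0,0,0]},{"xyz":[8,-1,107],"rot":[0,0,0]}]' 80; python3 -m inch '[{"xyz":[0,0,0],"rot":[0,0,0]},{"xyz":[0,0,0],"rot":[0,0,0]},{"xyz":[0,0,0],"rot":[0,0,0]},{"xyz":[0,0,0],"rot":[0,0,0]},{"xyz":[0,0,0],"rot":[0,0,0]},{"xyz":[0,0,0],"rot":[0,0,0]},{"xyz":[0,0,0],"rot":[0,0,0]},{"xyz":[0,0,0],"rot":[0,0,0]},{"xyz":[0,0,0],"rot":[0,0,0]},{"xyz":[0,0,0],"rot":[0,0,0]}]' 255
```

```text
t: 12.5
ee_pos: [420.8, 224.3, 66.0]
orientation: [-2.659, -1.672, 0.002]
ft_force: [-0.5, 0.5, -0.3]
width: 60.5
grasp_force: 0.0
t: 13.33
ee_pos: [420.1, 224.6, 66.8]
orientation: [2.658, 1.674, 0.0]
ft_force: [-1.3, -0.2, 2.2]
width: 12.3
grasp_force: 29.8
```

```bash
python3 -m inch '[{"xyz":[0,0,-2],"rot":[0,0,0]},{"xyz":[0,0,-5],"rot":[0,0,0]},{"xyz":[0,0,-10],"rot":[0,0,0]},{"xyz":[0,0,-18],"rot":[0,0,0]},{"xyz":[0,0,-30],"rot":[0,0,0]},{"xyz":[0,0,-45],"rot":[0,0,0]},{"xyz":[0,0,-60],"rot":[0,0,0]},{"xyz":[0,0,-75],"rot":[0,0,0]},{"xyz":[0,0,-88],"rot":[0,0,0]},{"xyz":[0,0,-95],"rot":[0,0,0]},{"xyz":[0,0,-95],"rot":[0,0,0]}]' 255
python3 - <<'E'
from h import *
o=ctrl.get_obs(); print(rel([547,-35,162]).round(1), o['width'],o['moment'])
im=ctrl.get_image("scene"); cv2.imwrite('pics/s3.png',cv2.resize(im[130:350,150:420,::-1],None,fx=2.6,fy=2.6))
E
```

```text
t: 14.25
ee_pos: [421.0, 225.0, 163.5]
orientation: [2.658, 1.674, 0.005]
ft_force: [-0.1, 0.6, -2.2]
width: 12.9
grasp_force: 29.7
[-180.   226.1    1.5] 12.923733021096785 [-0.14469576  0.02895097 -0.02783155]
```

View pics/s3.png

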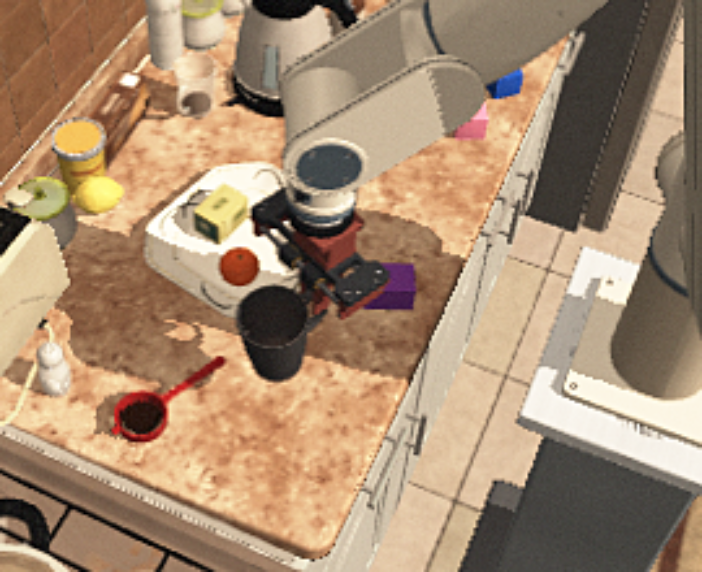

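The mug is lifted at (272,335) and hangs upright from its handle. I'll carry it to the tray gently.

```bash
python3 -m inch '[{"xyz":[-5,6,0],"rot":[0,0,0]},{"xyz":[-14,18,0],"rot":[0,0,-0.02]},{"xyz":[-28,35,0],"rot":[0,0,-0.04]},{"xyz":[-44,55,0],"rot":[0,0,-0.06]},{"xyz":[-60,75,0],"rot":[0,0,-0.08]},{"xyz":[-76,95,0],"rot":[0,0,-0.1]},{"xyz":[-92,115,0],"rot":[0,0,-0.12]},{"xyz":[-108,135,0],"rot":[0,0,-0.14]},{"xyz":[-124,155,0],"rot":[0,0,-0.16]},{"xyz":[-140,175,0],"rot":[0,0,-0.18]},{"xyz":[-154,193,0],"rot":[0,0,-0.2]},{"xyz":[-166,208,0],"rot":[0,0,-0.22]}]' 255; python3 -m inch '[{"xyz":[-9,12,0],"rot":[0,0,0]},{"xyz":[-12,15,0],"rot":[0,0,0]},{"xyz":[-12,15,0],"rot":[0,0,0]},{"xyz":[-12,15,0],"rot":[0,0,0]}]' 255
python3 - <<'E'
from h import *
o=ctrl.get_obs(); print(rel([547,-35,72]).round(1), o['width'],o['orientation'])
m=ctrl.camera_model("wrist");print(m['position'],m['attitude'])
im=ctrl.get_image("wrist"); cv2.imwrite('pics/w4.png',cv2.resize(im[:,:,::-1],(640,480)))
E
```

```text
t: 15.3
ee_pos: [535.8, -17.1, 160.5]
orientation: [-2.458, -1.955, 0.002]
ft_force: [0.7, 0.1, -2.7]
width: 12.7
grasp_force: 29.7
t: 15.63
ee_pos: [547.2, -29.7, 161.1]
orientation: [-2.458, -1.954, 0.001]
ft_force: [0.6, 0.7, -3.8]
width: 12.3
grasp_force: 29.7
[-5.2  1.2 89.1] 12.316293552647554 [-2.45834099e+00 -1.95414936e+00  1.48650826e-03]
[565.59435802  50.06438224 322.92619289] [-0.30099316  0.03425941 -0.22463501]
```

View pics/w4.png

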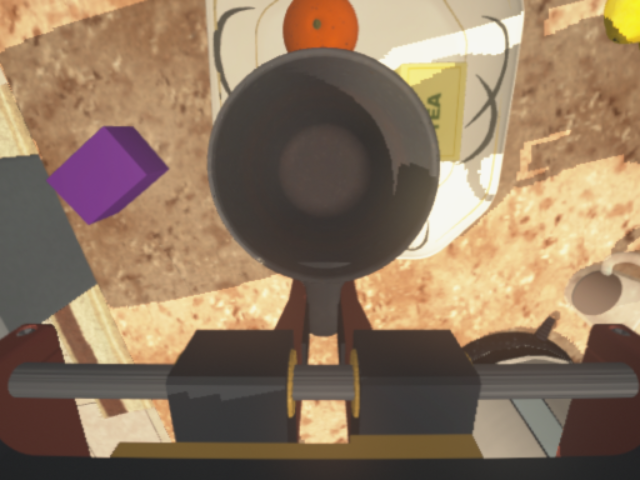

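The mug is centred at (323,165), upright and above the front-right quarter of the tray. Now I'll lower it.

```bash
python3 - <<'E'
from h import *
m=ctrl.camera_model("wrist"); print('axis now',world(m,(323*.8,165*.8),200))
E
python3 -m inch '[{"xyz":[-2,0,8],"rot":[0,0,0]},{"xyz":[-4,1,22],"rot":[0,0,0]},{"xyz":[-5,1,38],"rot":[0,0,0]},{"xyz":[-5,1,54],"rot":[0,0,0]},{"xyz":[-5,1,68],"rot":[0,0,0]},{"xyz":[-5,1,78],"rot":[0,0,0]},{"xyz":[-5,1,82],"rot":[0,0,0]},{"xyz":[-5,1,84],"rot":[0,0,0]},{"xyz":[-5,1,85],"rot":[0,0,0]},{"xyz":[-5,1,85],"rot":[0,0,0]}]' 255; python3 -m inch '[{"xyz":[0,0,1],"rot":[0,0,0]},{"xyz":[0,0,2],"rot":[0,0,0]},{"xyz":[0,0,3],"rot":[0,0,0]},{"xyz":[0,0,3],"rot":[0,0,0]}]' 255
```

```text
axis now [562.69150401  38.27694104 200.        ]
t: 16.52
ee_pos: [548.4, -35.6, 77.6]
orientation: [2.457, 1.955, 0.001]
ft_force: [-1.2, -3.7, 6.2]
width: 12.8
grasp_force: 30.3
t: 16.85
ee_pos: [548.6, -35.7, 75.0]
orientation: [2.456, 1.955, 0.002]
ft_force: [-1.5, -4.8, 6.2]
width: 12.5
grasp_force: 30.4
```

```bash
python3 -m inch '[{"xyz":[0,0,1],"rot":[0,0,0]},{"xyz":[0,0,2],"rot":[0,0,0]},{"xyz":[0,0,3],"rot":[0,0,0]},{"xyz":[0,0,3],"rot":[0,0,0]}]' 255
python3 - <<'E'
from h import *
o=ctrl.get_obs(); print(o['moment'])
im=ctrl.get_image("scene"); cv2.imwrite('pics/s4.png',cv2.resize(im[160:300,190:350,::-1],None,fx=4,fy=4,interpolation=cv2.INTER_CUBIC))
E
```

```text
t: 17.18
ee_pos: [548.6, -35.7, 72.1]
orientation: [2.456, 1.955, 0.002]
ft_force: [-3.0, -5.2, 7.8]
width: 12.7
grasp_force: 30.4
[-0.71803042  0.30937716  0.04356404]
```

View pics/s4.png

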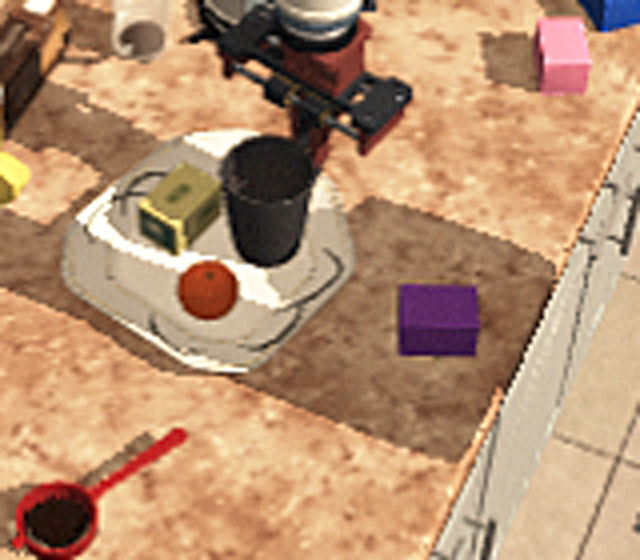

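```bash
python3 -m inch '[{"xyz":[0,0,0],"rot":[0,0,0]},{"xyz":[0,0,0],"rot":[0,0,0]},{"xyz":[0,0,0],"rot":[0,0,0]},{"xyz":[0,0,0],"rot":[0,0,0]},{"xyz":[0,0,0],"rot":[0,0,0]},{"xyz":[0,0,-15],"rot":[0,0,0]},{"xyz":[0,0,-40],"rot":[0,0,0]},{"xyz":[0,0,-75],"rot":[0,0,0]},{"xyz":[0,0,-115],"rot":[0,0,0]},{"xyz":[0,0,-150],"rot":[0,0,0]},{"xyz":[0,0,-150],"rot":[0,0,0]},{"xyz":[0,0,-150],"rot":[0,0,0]}]' 115
python3 - <<'E'
from h import *
o=ctrl.get_obs(); print(o['ee_pos'],o['width'])
m=ctrl.camera_model("wrist");print(m['position'],m['attitude']); np.save('w5.npy',np.r_[m['position'],m['attitude']])
im=ctrl.get_image("wrist"); cv2.imwrite('pics/w5.png',cv2.resize(im[:,:,::-1],(800,600)))
E
```

```text
t: 18.23
ee_pos: [549.0, -35.2, 222.8]
orientation: [2.456, 1.954, 0.006]
ft_force: [0.9, 0.0, 0.3]
width: 48.0
grasp_force: 0.0
[548.99764279 -35.1545823  222.81329899] 47.958638988460805
[566.36426481  44.74159764 384.75299272] [-0.3009563   0.02782227 -0.2249119 ]
```

View pics/w5.png

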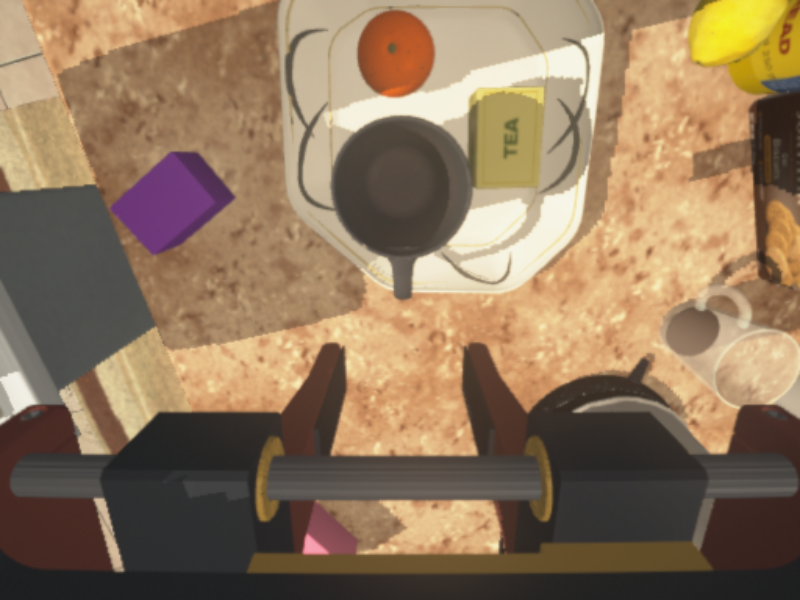

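The mug stands upright on the floor with its mouth at (401,186) and its handle pointing right. Next is the strainer.

Run:
```python
from h import *
a=np.load('w5.npy'); m=dict(ctrl.camera_model("wrist"),position=a[:3],attitude=a[3:])
P=world(m,(401*.64-.18,186*.64-.18),111); print('mouth',P.round(1))
Q=world(m,(402*.64-.18,292*.64-.18),95); print('handle dir',np.arctan2(*(Q-P)[1::-1]))
t=np.array([600,56]);y=-.22;c,s=np.cos(y),np.sin(y); d=P[:2]-t; print('local',c*d[0]+s*d[1],-s*d[0]+c*d[1])
print(rel([556.6,318.9,170]).round(1))
```

```text
mouth [563.   30.1 111. ]
handle dir -1.7886826401149756
local -30.41576071941983 -33.33397559799538
[346.9 -71.   51. ]
```

```bash
python3 -m inch '[{"xyz":[37,-8,0],"rot":[0,0,0.1]},{"xyz":[75,-16,0],"rot":[0,0,0.2]},{"xyz":[115,-24,0],"rot":[0,0,0.23]},{"xyz":[155,-32,10],"rot":[0,0,0.23]},{"xyz":[195,-40,20],"rot":[0,0,0.23]},{"xyz":[235,-48,30],"rot":[0,0,0.23]},{"xyz":[275,-56,40],"rot":[0,0,0.23]},{"xyz":[312,-64,50],"rot":[0,0,0.23]},{"xyz":[340,-70,51],"rot":[0,0,0.23]},{"xyz":[347,-71,51],"rot":[0,0,0.23]},{"xyz":[347,-71,51],"rot":[0,0,0.23]},{"xyz":[347,-71,51],"rot":[0,0,0.23]}]' 115
cat > m3.py <<'E'
from h import *
import sys
m=ctrl.camera_model("wrist"); im=ctrl.get_image("wrist")
cv2.imwrite(f'pics/{sys.argv[1]}.png',cv2.resize(im[:,:,::-1],(640,480)))
hsv=cv2.cvtColor(im,cv2.COLOR_RGB2HSV); k=cv2.inRange(hsv,(0,150,50),(6,255,255))|cv2.inRange(hsv,(172,150,50),(180,255,255)); k[225:]=0
n,l,s,c=cv2.connectedComponentsWithStats(k); i=1+np.argmax(s[1:,4]); p=np.argwhere(l==i)[:,::-1].astype(np.float32)
print(s[i]); 
W=np.array([world(m,q,22)[:2] for q in p]); o=ctrl.get_obs()
h=2*np.arctan2(*o['orientation'][1::-1]); print(o['ee_pos'].round(1),'alpha',h)
L=W-o['ee_pos'][:2]; x=L@[np.cos(h),np.sin(h)]; y=L@[np.sin(h),-np.cos(h)]
for a in range(int(x.min()//10*10),int(x.max())+10,10):
    q=(x>=a)&(x<a+10)
    if q.any(): print(a,'to',a+10,'tool y',y[q].min().round(1),y[q].max().round(1),len(y[q]))
print('x range',x.min(),x.max())
E
python3 m3.py w6
```

```text
t: 19.28
ee_pos: [555.7, 318.0, 168.1]
orientation: [2.666, 1.661, -0.005]
ft_force: [-0.1, -0.9, -0.0]
width: 48.3
grasp_force: 0.0
[ 226   69   65  156 2541]
[556.  317.4 168.6] alpha 1.1133717961457634
-60 to -50 tool y -6.6 7.9 82
-50 to -40 tool y -6.6 6.6 96
-40 to -30 tool y -6.6 6.5 96
-30 to -20 tool y -6.5 6.5 82
-20 to -10 tool y -5.3 5.2 80
-10 to 0 tool y -5.3 5.1 90
0 to 10 tool y -5.3 5.0 76
10 to 20 tool y -5.3 3.8 81
20 to 30 tool y -5.2 4.8 82
30 to 40 tool y -11.8 10.3 120
40 to 50 tool y -26.0 25.5 310
50 to 60 tool y -32.3 30.7 211
60 to 70 tool y -34.4 33.6 184
70 to 80 tool y -35.2 33.5 166
80 to 90 tool y -33.9 32.1 197
90 to 100 tool y -29.3 28.6 306
100 to 110 tool y -20.7 18.9 230
110 to 120 tool y -5.1 3.2 52
x range -59.143664484951024 114.83621303489565
```

View pics/w6.png

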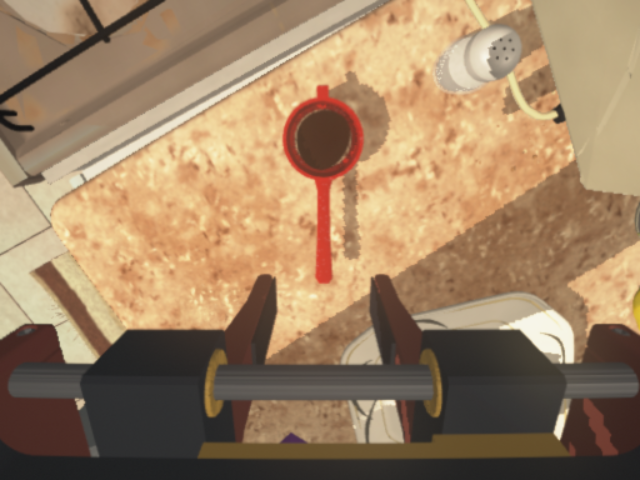

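The strainer lies along the tool's x axis, with its bowl at (323,137) and handle down to (323,280). It is well aligned, so I'll pinch 6 mm further on.

```bash
python3 -m inch '[{"xyz":[3,0,30],"rot":[0,0,0]},{"xyz":[6,0,70],"rot":[0,0,0]},{"xyz":[6,0,110],"rot":[0,0,0]},{"xyz":[6,0,145],"rot":[0,0,0]},{"xyz":[6,0,157],"rot":[0,0,0]},{"xyz":[6,0,160],"rot":[0,0,0]},{"xyz":[6,0,160],"rot":[0,0,0]},{"xyz":[6,0,160],"rot":[0,0,0]}]' 115;python3 -m inch '[{"xyz":[0,0,0],"rot":[0,0,0]},{"xyz":[0,0,0],"rot":[0,0,0]}]' 115
```

```text
t: 20.0
ee_pos: [560.8, 324.4, 11.8]
orientation: [2.667, 1.659, 0.005]
ft_force: [0.6, -0.3, 0.1]
width: 48.1
grasp_force: 0.0
t: 20.17
ee_pos: [560.6, 324.9, 11.9]
orientation: [2.667, 1.66, 0.006]
ft_force: [-0.1, 0.1, -0.4]
width: 48.2
grasp_force: 0.0
```

```bash
python3 -m inch '[{"xyz":[-2,0,4],"rot":[0,0,0]},{"xyz":[-2,0,7],"rot":[0,0,0]},{"xyz":[-2,0,7],"rot":[0,0,0]}]' 115;python3 -m inch '[{"xyz":[0,0,0],"rot":[0,0,0]},{"xyz":[0,0,0],"rot":[0,0,0]},{"xyz":[0,0,0],"rot":[0,0,0]},{"xyz":[0,0,0],"rot":[0,0,0]},{"xyz":[0,0,0],"rot":[0,0,0]},{"xyz":[0,0,0],"rot":[0,0,0]},{"xyz":[0,0,0],"rot":[0,0,0]},{"xyz":[0,0,-10],"rot":[0,0,0]},{"xyz":[0,0,-30],"rot":[0,0,0]},{"xyz":[0,0,-60],"rot":[0,0,0]},{"xyz":[0,0,-95],"rot":[0,0,0]},{"xyz":[0,0,-130],"rot":[0,0,0]}]' 255; python3 m3.py w7
```

```text
t: 20.42
ee_pos: [557.9, 322.3, 2.4]
orientation: [-2.667, -1.661, 0.001]
ft_force: [-0.3, -0.8, -0.4]
width: 48.1
grasp_force: 0.0
t: 21.42
ee_pos: [557.8, 322.2, 134.2]
orientation: [-2.667, -1.66, 0.002]
ft_force: [0.4, 0.1, -0.2]
width: 11.6
grasp_force: 30.0
[ 190   39  136  186 8952]
[561.7 324.4 142. ] alpha 1.1138511631858223
-50 to -40 tool y -12.2 8.3 137
-40 to -30 tool y -13.1 8.1 175
-30 to -20 tool y -15.2 10.1 187
-20 to -10 tool y -33.7 24.5 345
-10 to 0 tool y -46.8 40.6 715
0 to 10 tool y -55.5 49.4 719
10 to 20 tool y -62.0 55.9 616
20 to 30 tool y -66.4 60.2 543
30 to 40 tool y -68.8 62.5 494
40 to 50 tool y -69.3 63.1 458
50 to 60 tool y -68.9 62.8 462
60 to 70 tool y -68.2 62.0 475
70 to 80 tool y -65.6 59.5 511
80 to 90 tool y -61.2 55.0 572
90 to 100 tool y -54.9 47.8 964
100 to 110 tool y -45.1 38.0 915
110 to 120 tool y -27.3 21.1 334
120 to 130 tool y -12.6 5.5 269
130 to 140 tool y -12.5 5.4 61
x range -47.40922973061848 132.31048780895608
```

```bash
cat > tgt.py <<'E'
from h import *
def Rd(a): return R.from_matrix([[np.cos(a),np.sin(a),0],[np.sin(a),-np.cos(a),0],[0,0,-1]])
mouth=np.array([563,30.1,111]); fwd=np.array([np.cos(-.22),np.sin(-.22),0])
off=np.array([67.8,0,2.4])
def tcp(dz,shift,lean,a=-.22):
    Rf=Rd(a)*R.from_euler('y',-lean); P=mouth-shift*fwd+[0,0,dz]; return P-Rf.apply(off),Rf
def show(dz,shift,lean,a=-.22):
    p,Rf=tcp(dz,shift,lean,a); o=ctrl.get_obs(); Rc=R.from_rotvec(o['orientation'])
    print('tcp',p.round(1),'rel',Rc.inv().apply(p-o['ee_pos']).round(1),'rot',(Rc.inv()*Rf).as_rotvec().round(3))
E
python3 -c "
from tgt import *
o=ctrl.get_obs(); print(o['ee_pos'])
show(60,3,0)"
```

```text
[561.68627623 324.39266339 141.98899281]
tcp [493.9  45.6 173.4] rel [-279.9   62.4  -33.3] rot [-1.000e-03 -1.100e-02  1.334e+00]
```

```bash
python3 -m inch '[{"xyz":[-10,0,-20],"rot":[0,0,0.06]},{"xyz":[-30,5,-33],"rot":[0,0,0.17]},{"xyz":[-55,12,-33],"rot":[0,0,0.28]},{"xyz":[-82,18,-33],"rot":[0,0,0.4]},{"xyz":[-109,24,-33],"rot":[0,0,0.52]},{"xyz":[-136,30,-33],"rot":[0,0,0.64]},{"xyz":[-163,36,-33],"rot":[0,0,0.76]},{"xyz":[-190,42,-33],"rot":[0,0,0.88]},{"xyz":[-217,48,-33],"rot":[0,0,1.0]},{"xyz":[-242,54,-33],"rot":[0,0,1.12]},{"xyz":[-262,58,-33],"rot":[0,0,1.24]},{"xyz":[-275,61,-33],"rot":[0,0,1.33]}]' 255; python3 -m inch '[{"xyz":[0,0,0],"rot":[0,0,0]},{"xyz":[0,0,0],"rot":[0,0,0]}]' 255; python3 -c "
from tgt import *
show(30,4,0.25)"
```

```text
t: 22.47
ee_pos: [490.9, 47.1, 166.2]
orientation: [3.122, -0.35, 0.0]
ft_force: [0.5, 0.3, -0.9]
width: 11.5
grasp_force: 30.0
t: 22.63
ee_pos: [491.9, 48.5, 166.2]
orientation: [-3.123, 0.338, -0.001]
ft_force: [0.6, 0.3, 0.2]
width: 11.8
grasp_force: 30.0
tcp [495.6  45.2 160.1] rel [4.3 2.4 6.1] rot [ 0.    -0.251  0.005]
```

Tilt and look through the wrist camera to check the bowl against the mouth.

```bash
python3 -m inch '[{"xyz":[2,1,3],"rot":[0,-0.08,0]},{"xyz":[4,2,6],"rot":[0,-0.17,0]},{"xyz":[4,2,6],"rot":[0,-0.25,0]},{"xyz":[4,2,6],"rot":[0,-0.25,0]},{"xyz":[4,2,6],"rot":[0,-0.25,0]}]' 255
python3 - <<'E'
from tgt import *
m=ctrl.camera_model("wrist"); show(30,4,.25)
im=ctrl.get_image("wrist")
print('expected pix(512): mouth',pix(m,mouth).round(1))
o=ctrl.get_obs(); Rc=R.from_rotvec(o['orientation']); top=o['ee_pos']+Rc.apply([67.8,0,2.4-22]); print('bowl top ctr',top.round(1),pix(m,top).round(1))
fr=fwd
for d in (-39,39):
    print('rim f/b',d,pix(m,mouth+d*fr).round(1)); print('rim side',d,pix(m,mouth+d*np.array([-fr[1],fr[0],0])).round(1))
cv2.imwrite('pics/w8.png',cv2.resize(im[0:260,100:420,::-1],None,fx=2.4,fy=2.3))
np.save('w8.npy',im)
E
```

```text
t: 23.05
ee_pos: [496.0, 46.6, 159.1]
orientation: [-3.073, 0.33, 0.384]
ft_force: [-0.2, 0.6, -0.8]
width: 11.2
grasp_force: 30.0
tcp [495.6  45.2 160.1] rel [-0.4  1.5 -0.9] rot [ 0.001 -0.002  0.006]
expected pix(512): mouth [260.6 107.7]
bowl top ctr [564.   31.6 161.6] [258.1 133.4]
rim f/b -39 [260.  160.8]
rim side -39 [319.2 108.2]
rim f/b 39 [261.4  42. ]
rim side 39 [201.9 107.4]
```

View pics/w8.png

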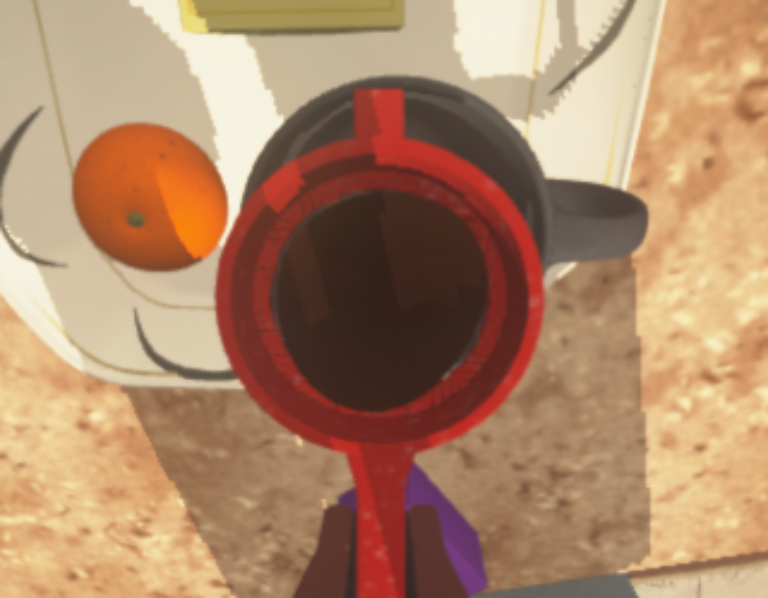

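The mug rim is centred at column ≈397 of the crop and the bowl at 379. The mug is therefore about 4 mm further right than assumed, and I'll correct for that while lowering.

```bash
sed -i 's/mouth=np.array(.*); fwd/mouth=np.array([562.1,26.2,111]); fwd/' tgt.py; python3 -c "
from tgt import *
show(20,4,0.25);show(-5,4,.25);show(-32,4,.25)"
```

```text
tcp [494.7  41.3 150.1] rel [2.9 5.3 8.7] rot [ 0.001 -0.001  0.005]
tcp [494.7  41.3 125.1] rel [ 9.1  5.3 33. ] rot [ 0.001 -0.001  0.005]
tcp [494.7  41.3  98.1] rel [15.7  5.3 59.1] rot [ 0.001 -0.001  0.005]
```

```bash
python3 -m inch '[{"xyz":[2,4,4],"rot":[0,0,0]},{"xyz":[3,5,9],"rot":[0,0,0]},{"xyz":[5,5,16],"rot":[0,0,0]},{"xyz":[7,5,24],"rot":[0,0,0]},{"xyz":[9,5,33],"rot":[0,0,0]},{"xyz":[9,5,33],"rot":[0,0,0]}]' 255; python3 -m inch '[{"xyz":[1,0,4],"rot":[0,0,0]},{"xyz":[2,0,8],"rot":[0,0,0]},{"xyz":[2,0,8],"rot":[0,0,0]}]' 255; python3 -c "
from tgt import *
show(-13,4,0.25);show(-32,4,.25);show(-20,3,.1)"
```

```text
t: 23.6
ee_pos: [493.4, 41.0, 123.6]
orientation: [-3.072, 0.333, 0.39]
ft_force: [-0.6, 0.7, -0.0]
width: 11.9
grasp_force: 30.0
t: 23.85
ee_pos: [494.5, 41.0, 116.6]
orientation: [-3.073, 0.333, 0.387]
ft_force: [-0.0, 0.5, 0.3]
width: 11.8
grasp_force: 30.0
tcp [494.7  41.3 117.1] rel [-0.  -0.3 -0.6] rot [0.001 0.001 0.004]
tcp [494.7  41.3  98.1] rel [ 4.7 -0.3 17.9] rot [0.001 0.001 0.004]
tcp [493.6  41.5 100.2] rel [ 3.1 -0.3 16.1] rot [0.001 0.151 0.004]
```

```bash
python3 -m inch '[{"xyz":[0.5,0,2],"rot":[0,0,0]},{"xyz":[1,0,4],"rot":[0,0,0]},{"xyz":[1,0,4],"rot":[0,0,0]},{"xyz":[1,0,4],"rot":[0,0,0]}]' 255;  python3 -m inch '[{"xyz":[0.5,0,2],"rot":[0,0,0]},{"xyz":[1,0,4],"rot":[0,0,0]},{"xyz":[1,0,4],"rot":[0,0,0]},{"xyz":[1,0,4],"rot":[0,0,0]}]' 255; python3 -c "
from tgt import *
show(-32,4,0.25); print(ctrl.get_obs()['moment'])"
```

```text
t: 24.18
ee_pos: [494.7, 41.0, 113.1]
orientation: [-3.073, 0.333, 0.386]
ft_force: [0.2, 0.8, -1.3]
width: 11.5
grasp_force: 30.0
t: 24.52
ee_pos: [494.5, 41.0, 108.9]
orientation: [-3.073, 0.333, 0.386]
ft_force: [0.4, 0.8, -0.1]
width: 11.7
grasp_force: 30.0
tcp [494.7  41.3  98.1] rel [ 2.7 -0.3 10.4] rot [0.001 0.    0.004]
[ 0.11807585 -0.27229941  0.01615923]
```

```bash
cat > ext.py <<'E'
from tgt import *
def ext(im):
    hsv=cv2.cvtColor(im,cv2.COLOR_RGB2HSV); k=cv2.inRange(hsv,(0,130,40),(5,255,255))|cv2.inRange(hsv,(174,130,40),(180,255,255)); k[215:]=0
    n,l,s,c=cv2.connectedComponentsWithStats(k); i=1+np.argmax(s[1:,4]); q=l==i
    w=[(r,np.flatnonzero(q[r])[[0,-1]]) for r in range(384) if q[r].any()]
    r,e=max(w,key=lambda t:t[1][1]-t[1][0]); return 'bbox',s[i],'widest row',r,e
print(ext(np.load('w8.npy')),ext(ctrl.get_image('wrist')),ctrl.get_obs()['moment'])
E
python3 ext.py
```

```text
('bbox', array([ 190,   38,  137,  177, 8941], dtype=int32), 'widest row', 127, array([190, 326])) ('bbox', array([ 189,   47,  138,  168, 9145], dtype=int32), 'widest row', 123, array([189, 326])) [ 0.11332453 -0.22041271  0.01509924]
```

```bash
python3 -m inch '[{"xyz":[0.5,0,2],"rot":[0,0,0]},{"xyz":[1,0,4],"rot":[0,0,0]},{"xyz":[1,0,4],"rot":[0,0,0]},{"xyz":[1,0,4],"rot":[0,0,0]}]' 255; python3 ext.py;  python3 -m inch '[{"xyz":[0.5,0,1.5],"rot":[0,0,0]},{"xyz":[1,0,3],"rot":[0,0,0]},{"xyz":[1,0,3],"rot":[0,0,0]},{"xyz":[1,0,3],"rot":[0,0,0]}]' 255; python3 ext.py
```

```text
t: 24.9
ee_pos: [494.5, 41.0, 104.7]
orientation: [-3.073, 0.333, 0.386]
ft_force: [0.9, 0.2, -0.3]
width: 11.8
grasp_force: 30.0
('bbox', array([ 190,   38,  137,  177, 8941], dtype=int32), 'widest row', 127, array([190, 326])) ('bbox', array([ 189,   49,  138,  166, 9118], dtype=int32), 'widest row', 123, array([189, 326])) [ 0.09087817 -0.26032957  0.03444424]
t: 25.28
ee_pos: [494.8, 41.0, 101.6]
orientation: [-3.073, 0.333, 0.386]
ft_force: [0.7, 0.2, -0.5]
width: 11.6
grasp_force: 30.0
('bbox', array([ 190,   38,  137,  177, 8941], dtype=int32), 'widest row', 127, array([190, 326])) ('bbox', array([ 189,   51,  138,  164, 9086], dtype=int32), 'widest row', 122, array([189, 326])) [ 0.05955299 -0.29101844  0.03442327]
```

Run:
```python
from tgt import *
im=ctrl.get_image('wrist'); w=np.load('w8.npy')
for r in range(24,70,3): print(r,w[r,258],im[r,258], im[r,225])
m=ctrl.camera_model('wrist'); fr=fwd
print('inner back rim pix',pix(m,mouth+39*fr),'outer',pix(m,mouth+44*fr))
o=ctrl.get_obs(); Rc=R.from_rotvec(o['orientation']); print('ear tip pix',pix(m,o['ee_pos']+Rc.apply([67.8+43.5,0,2.4-20])))
```

```text
24 [198 182 153] [190 174 148] [189 174 147]
27 [199 182 154] [190 174 148] [190 174 147]
30 [199 181 154] [190 174 147] [190 175 147]
33 [131 119 102] [190 173 147] [191 175 147]
36 [82 74 66] [190 173 148] [191 176 148]
39 [183  67  55] [150  65  55] [191 176 148]
42 [195  62  49] [143  55  46] [191 176 148]
45 [194  59  48] [81 73 67] [192 175 148]
48 [194  58  47] [74 67 60] [190 173 147]
51 [192  56  46] [108  54  48] [84 75 67]
54 [190  55  46] [185  51  44] [81 73 65]
57 [167  52  43] [185  50  43] [70 62 54]
60 [193  55  46] [185  52  45] [69 59 50]
63 [193  52  42] [148  46  39] [68 58 49]
66 [190  51  41] [177  46  39] [75 57 48]
69 [184  54  45] [169  50  43] [145  53  43]
inner back rim pix [258.09547598  51.48126494] outer [258.15439318  37.93485052]
ear tip pix [257.84680773  37.28318326]
```

The grey rim shows between red pixels at the ear, so the ear passes through the rim freely and the bowl is seated inside. There is no contact force, so I'll go down 2 mm more and release.

```bash
python3 -m inch '[{"xyz":[0.3,0,1],"rot":[0,0,0]},{"xyz":[0.5,0,2],"rot":[0,0,0]},{"xyz":[0.5,0,2],"rot":[0,0,0]},{"xyz":[0.5,0,2],"rot":[0,0,0]}]' 255;  python3 -m inch '[{"xyz":[0,0,0],"rot":[0,0,0]},{"xyz":[0,0,0],"rot":[0,0,0]},{"xyz":[0,0,0],"rot":[0,0,0]},{"xyz":[0,0,0],"rot":[0,0,0]},{"xyz":[0,0,0],"rot":[0,0,0]},{"xyz":[0,0,0],"rot":[0,0,0]},{"xyz":[0,0,-10],"rot":[0,0,0]},{"xyz":[0,0,-30],"rot":[0,0,0]},{"xyz":[0,0,-60],"rot":[0,0,0]},{"xyz":[0,0,-90],"rot":[0,0,0]},{"xyz":[0,0,-90],"rot":[0,0,0]},{"xyz":[0,0,-90],"rot":[0,0,0]}]' 140
python3 - <<'E'
from tgt import *
im=ctrl.get_image('wrist'); m=ctrl.camera_model('wrist')
hsv=cv2.cvtColor(im,cv2.COLOR_RGB2HSV); k=cv2.inRange(hsv,(0,130,40),(5,255,255))|cv2.inRange(hsv,(174,130,40),(180,255,255))
n,l,s,c=cv2.connectedComponentsWithStats(k); i=1+np.argmax(s[1:,4]); q=l==i; print(s[i])
for r in range(s[i,1],s[i,1]+s[i,3],4): e=np.flatnonzero(q[r]); print(r,e[[0,-1]],len(e),end=' | ')
up=np.array([np.sin(.28)*fwd[0],np.sin(.28)*fwd[1],np.cos(.28)]); yv=np.array([np.cos(.28)*fwd[0],np.cos(.28)*fwd[1],-np.sin(.28)]); side=np.cross(yv,up)
B=mouth-3*fwd+[0,0,-32]
for nm,a,b,h in [('L',0,-34.5,20),('R',0,34.5,20),('back',34.5,0,22),('front',-34.5,0,22),('hend',-131,0,25)]: print('\n',nm,pix(m,B+a*yv+b*side+h*up).round(1),end='')
cv2.imwrite('pics/w9.png',im[:,:,::-1])
g=cv2.inRange(im,(0,0,0),(110,100,95));
E
```

```text
t: 25.72
ee_pos: [494.8, 41.0, 99.6]
orientation: [-3.073, 0.333, 0.386]
ft_force: [0.5, 0.3, -0.8]
width: 11.6
grasp_force: 30.0
t: 26.72
ee_pos: [518.1, 36.1, 188.9]
orientation: [-3.073, 0.334, 0.379]
ft_force: [-0.4, 0.5, 0.2]
width: 39.6
grasp_force: 0.0
[ 214   74   85  192 4492]
74 [249 260] 12 | 78 [239 273] 35 | 82 [232 280] 49 | 86 [228 285] 54 | 90 [224 288] 44 | 94 [221 291] 36 | 98 [219 293] 31 | 102 [217 295] 31 | 106 [216 296] 28 | 110 [215 297] 28 | 114 [214 298] 28 | 118 [214 298] 28 | 122 [214 298] 28 | 126 [215 297] 28 | 130 [216 296] 29 | 134 [217 295] 30 | 138 [219 293] 33 | 142 [222 290] 34 | 146 [225 287] 40 | 150 [229 284] 56 | 154 [234 278] 45 | 158 [242 270] 29 | 162 [249 266] 18 | 166 [250 265] 16 | 170 [251 264] 14 | 174 [252 264] 13 | 178 [252 264] 13 | 182 [252 264] 13 | 186 [252 264] 13 | 190 [253 264] 12 | 194 [252 264] 13 | 198 [253 264] 12 | 202 [253 265] 13 | 206 [253 265] 13 | 210 [253 265] 13 | 214 [253 265] 13 | 218 [253 265] 13 | 222 [253 266] 14 | 226 [253 266] 14 | 230 [253 266] 14 | 234 [253 267] 15 | 238 [253 267] 15 | 242 [253 267] 15 | 246 [253 268] 16 | 250 [252 268] 17 | 254 [252 268] 17 | 258 [252 268] 17 | 262 [253 267] 15 | 
 L [216.2 118.3]
 R [299.5 118.7]
 back [258.1  73.6]
 front [257.7 160.1]
 hend [257.3 262.7]
```

Run:
```python
from tgt import *
im=cv2.imread('pics/w9.png')[:,:,::-1]; m=ctrl.camera_model('wrist'); side=np.cross([0,0,1],fwd)
print('mouth',pix(m,mouth),'outer L,R,back,front',[pix(m,mouth+v).round(1) for v in (44*side,-44*side,44*fwd,-44*fwd)])
for r in (100,110,120,130,140): print(r,[(c,int(im[r,c].sum())) for c in list(range(192,216,2))],[(c,int(im[r,c].sum())) for c in list(range(298,324,2))])
print([(r,im[r,250].tolist()) for r in range(46,78,3)],[(r,im[r,235].tolist()) for r in range(154,184,3)])
```

```text
mouth [257.83936542 126.46566594] outer L,R,back,front [array([202.4, 126.3]), array([313.2, 126.8]), array([258.1,  66.8]), array([257.6, 175.1])]
100 [(192, 347), (194, 321), (196, 396), (198, 704), (200, 709), (202, 708), (204, 708), (206, 687), (208, 309), (210, 303), (212, 260), (214, 239)] [(298, 184), (300, 204), (302, 235), (304, 275), (306, 264), (308, 268), (310, 265), (312, 263), (314, 257), (316, 256), (318, 253), (320, 245), (322, 241)]
110 [(192, 387), (194, 374), (196, 363), (198, 642), (200, 711), (202, 701), (204, 335), (206, 301), (208, 245), (210, 240), (212, 213), (214, 236)] [(298, 188), (300, 174), (302, 199), (304, 183), (306, 234), (308, 277), (310, 241), (312, 451), (314, 619), (316, 624), (318, 604), (320, 585), (322, 501)]
120 [(192, 389), (194, 422), (196, 703), (198, 711), (200, 711), (202, 596), (204, 285), (206, 249), (208, 230), (210, 227), (212, 223), (214, 244)] [(298, 216), (300, 174), (302, 230), (304, 201), (306, 173), (308, 237), (310, 268), (312, 269), (314, 269), (316, 267), (318, 268), (320, 269), (322, 272)]
130 [(192, 539), (194, 539), (196,
[... 342 characters left out ...]
 680), (204, 664), (206, 321), (208, 266), (210, 211), (212, 203), (214, 205)] [(298, 163), (300, 163), (302, 163), (304, 198), (306, 280), (308, 442), (310, 509), (312, 410), (314, 377), (316, 393), (318, 402), (320, 384), (322, 379)]
[(46, [194, 178, 149]), (49, [196, 180, 151]), (52, [196, 179, 151]), (55, [196, 179, 152]), (58, [197, 180, 152]), (61, [196, 178, 150]), (64, [156, 72, 58]), (67, [137, 64, 52]), (70, [92, 83, 73]), (73, [127, 89, 79]), (76, [187, 61, 49])] [(154, [162, 55, 46]), (157, [75, 65, 60]), (160, [75, 66, 61]), (163, [75, 66, 60]), (166, [75, 66, 60]), (169, [92, 82, 75]), (172, [211, 192, 164]), (175, [214, 196, 166]), (178, [154, 119, 88]), (181, [162, 128, 96])]
```

The measured bowl, handle and rim pixels match the hung pose to within about 1.5 mm. I'll clear the arm and hand in.

```bash
python3 -m inch '[{"xyz":[0,0,-15],"rot":[0,0,0]},{"xyz":[0,0,-35],"rot":[0,0,0]},{"xyz":[0,0,-50],"rot":[0,0,0]},{"xyz":[0,0,-50],"rot":[0,0,0]},{"xyz":[0,0,-50],"rot":[0,0,0]},{"xyz":[0,0,-50],"rot":[0,0,0]}]' 140; python3 -c "
from workcell import ctrl
print(ctrl.close_job())"
```

```text
t: 27.27
ee_pos: [527.3, 33.6, 233.7]
orientation: [-3.072, 0.334, 0.39]
ft_force: [-0.7, -0.0, 0.4]
width: 39.5
grasp_force: 0.0
the job is handed in; nothing more can be done
None
```

The tray is laid and the job was handed in at about 27 s. Wrist-camera checks put the tea, mandarin, mug and hung strainer within their limits, though the hand-in gave no verdict.

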